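Pack out the gap beside a spool in a test fixture and hold the wedge tight

TASK

Set the flanged steel spool fully down on the fixture's upright spindle, then stand a packing plate in the gap between spool and stop block, and a second one beside it if with only one the wedge would go down to the base plate without jamming. Push the wedge, thin end down and sloping side to the stop, into the rest of the gap until you feel it jam firmly, clear of the base plate, with plates, wedge, spool and stop all squeezed tight together. Finish while holding it so: still gripping the wedge and pushing it down, not letting go.

Things in the scene. Friction and masses are not known exactly. Their poses are not given: they have to be found in the camera images.
- fixture: Fixed grey base plate, 120 (x) x 210 (y) x 12 mm, lying on the bench; origin at the centre of its underside. A vertical steel spindle, diameter 18 mm, rises at its x = 0, y = -60 mm, 72 mm above the plate's top with the last 10 mm tapered to 8 mm diameter. The stop block is bolted to it on the +y side of the spindle, parallel to it (same yaw).
- spindle_foot (a point): Point on the spindle's axis at the top face of the base plate, where the spool's underside comes to rest; axes as the fixture.
- stop: Fixed dark steel stop block on the base plate, 44 (x) x 30 (y) x 60 mm high; origin at the centre of its underside (on the plate's top face). Its flat face towards the spindle is at its y = -15 mm. With the spool mounted, the gap from its flange to this face is 26 to 46 mm, different each time. Its bolted foot, 14 mm high, reaches 50 mm to either side in x.
- stop_face (a point): Middle of the top edge of the stop's face towards the spindle, 60 mm above the base plate's top face; axes as the stop.
- spool: Steel spool, about 0.45 kg, standing loose and upright on the bench: two flanges of 60 mm diameter, each 12 mm high, at bottom and top, barrel 42 mm diameter, 66 mm high in all, through bore 22 mm (2 mm play all round on the spindle). Origin at the centre of its underside, z up its axis. Grip it across its top flange. Where it starts may be swapped with where the holder stands.
- rack: Fixed dark low rack 80 (x) x 125 (y) mm in which the three packing plates stand in slots at its y = -40, 0 and +40 mm; slot floor 6 mm up, slot walls up to 26 mm high, open at the x ends; origin at the centre of its underside.
- plate0: Aluminium packing plate, standing upright in the rack, about 0.12 kg; one of three identical ones: body 44 wide (x) x 14 thick (y) x 60 high mm, with a central tab on top 24 wide (x) x 6 thick (y) x 28 mm high to grip it by across its width (88 mm high in all). Origin at the centre of its underside.
- plate1: Aluminium packing plate, standing upright in the rack, about 0.12 kg; one of three identical ones: body 44 wide (x) x 14 thick (y) x 60 high mm, with a central tab on top 24 wide (x) x 6 thick (y) x 28 mm high to grip it by across its width (88 mm high in all). Origin at the centre of its underside.
- plate2: Aluminium packing plate, standing upright in the rack, about 0.12 kg; one of three identical ones: body 44 wide (x) x 14 thick (y) x 60 high mm, with a central tab on top 24 wide (x) x 6 thick (y) x 28 mm high to grip it by across its width (88 mm high in all). Origin at the centre of its underside.
- wedge: Aluminium wedge, about 0.16 kg, standing thin end down in the holder: 44 mm wide (x), 88 mm high. Flat vertical face at its y = 0 facing -y; 3 mm thick (towards +y) at the bottom, thickening evenly to 25 mm at 60 mm up and 25 mm from there to the top. Origin in the flat face, at the middle of its bottom edge. Grip its top across the 44 mm width. Flat face goes to the plates, slope to the stop.
- holder: Fixed dark holder 50 (x) x 70 (y) mm, two 44 mm high cheeks between which the wedge stands with its bottom edge 8 mm above the bench; origin on the bench below the wedge's origin, axes as the wedge.
Mind the look-alikes: they are no part of the job. Leave any blue or green look-alike of the plate2 alone.

How it is judged (in metres and radians):
On the way, in this order (a step that is already met when the one before it is completed fails the run):
1. the spool is fully down on the spindle (horizontal distance between spool and spindle_foot below 0.005 m and z of spool in the frame of spindle_foot below 0.005 m and angle between spool's own z axis and vertical below 0.1 rad), for 0.2 s.
2. with the spool on, a packing plate stands on the base plate in the gap between spool and stop (all of step 1 and ((x of plate0 in the frame of stop between -0.018 and 0.018 m and y of plate0 in the frame of stop between -0.062 and -0.016 m and z of plate0 in the frame of stop below 0.01 m and angle between plate0's own z axis and vertical below 0.4 rad) or (x of plate1 in the frame of stop between -0.018 and 0.018 m and y of plate1 in the frame of stop between -0.062 and -0.016 m and z of plate1 in the frame of stop below 0.01 m and angle between plate1's own z axis and vertical below 0.4 rad) or (x of plate2 in the frame of stop between -0.018 and 0.018 m and y of plate2 in the frame of stop between -0.062 and -0.016 m and z of plate2 in the frame of stop below 0.01 m and angle between plate2's own z axis and vertical below 0.4 rad))), for 0.2 s.
At the end, for the whole second after the job is handed in: Spool on the spindle (5 mm, 0.1 rad); a plate stands in the gap; the wedge in it too, thin end down (0.2 rad), its bottom 7 mm or more below the stop's top and 2 mm or more clear of the base plate; over 3 N on stop, on spool and between wedge and plate; fingers on the wedge over 2 N; at rest (all of step 2 and x of wedge in the frame of stop between -0.018 and 0.018 m and y of wedge in the frame of stop between -0.066 and -0.012 m and z of wedge in the frame of stop between 0.002 and 0.053 m and angle between wedge's own z axis and vertical below 0.2 rad and contact force between any of wedge, plate0, plate1, plate2 and stop above 3 N and contact force between any of wedge, plate0, plate1, plate2 and spool above 3 N and (contact force between wedge and plate0 above 3 N or contact force between wedge and plate1 above 3 N or contact force between wedge and plate2 above 3 N) and contact force between the fingers and wedge above 2 N and linear speed of wedge below 0.02 m/s); the arm keeps its last pose, push and grip.
It also fails if it takes over 72 s, if anything falls off the work surface, if the arm or the gripper's body presses on something with over 40 N, if the wrist force passes 120 N, or if a joint passes its speed limit or range.

ROBOT

A 6-joint arm with a two-finger parallel gripper is mounted at the origin on the work surface. World frame = base frame: x ahead of the robot, y to its left, z up, the work surface at z = 0. Lengths are in mm, angles in rad, forces in N, time in s.
With the tool pointing down it reaches from about 350 to 975 mm from the base axis. Payload 7.1 kg.
Tool frame: the origin (TCP) lies at the very end of the fingers, on their centre line; the grasp point (between the pads) lies 19 mm behind it (ctrl.tcp_to_grasp is the distance from the TCP to the grasp point, in mm); z points along the fingers, x is the direction in which the jaws open and shut, and the axes are right-handed (so a half turn about z gives the same grasp; the last joint's range is limited). The gripper opens to 88 mm and grips with 3 to 60 N. Pads are 20 mm wide; open, the fingers measure 115 mm over their backs; the gripper's body (75 mm by 178 mm) begins 61 mm behind the grasp point.
Start: joints at [1.323, 0.423, 1.63, -0, 1.089, -0.019], TCP at [141.724, 608.703, 222.675] pointing down, gripper open.
Joint ranges: [-3, 3], [-0.9, 2.11], [0.09, 2.58], [-1.31, 4.45], [0.11, 2.69], [-2.54, 2.54]. Speed limits (rad/s): [2.39, 2.39, 3.01, 3.14, 3.14, 3.14].

INTERFACE

Orientations are given as a rotation vector (axis times angle).
In Python, from workcell import get_obs, viewer, ctrl, masks_of gives the robot as it stands. The module is installed in compiled form; this text tells all that it offers.
- The arm moves only by the shell command python3 -m inch 'ROWS'. ROWS is JSON, a list of rows, each an object of numbers: "tx", "ty", "tz": the shift along the tool's x, y, z in cm; "ax", "ay", "az": the turn, a rotation vector about the tool's x, y, z in degrees; "jaw": the opening, from 0 (shut) to 1 (fully open). In form: [{"tx": .., "ty": .., "tz": .., "ax": .., "ay": .., "az": .., "jaw": ..}, ...]. A call has 1 to 12 rows; each row shifts and turns the commanded pose from where the row before left it, along the tool's axes as they then stand; what a row does not reach is not made up. A row lasts 1/8 s, in which the tool goes at most 62.5 mm and 10.7 degrees, less where a joint would pass 70% of its speed; a pose out of reach is approached as far as the arm can. A call is refused whole if a number of a shift passes 6.25 or a number of a turn 10.7, either way. A call with a gripper value outside its range is refused whole. The fingers move at their own pace and stop on an object; the grip force is fixed at half the most. Time passes only in rows, so rows that do not move let the fingers close. It gives the time, the measured TCP pose, the force and the opening at its end, in the units of the state.
- get_obs(): the state, without advancing time (a new reading comes with each control period).
- viewer.get_image(name): name is "scene" or "top" or "wrist"; returns (picture, depth): 480x640x3 uint8, red, green, blue; 480x640 float32, mm along the optical axis (not along the pixel's ray), 0 where there is no reading.
- viewer.get_calibration(name): a dict with "fx", "fy", "cx", "cy" (pixels), "rvec" (rotation vector, rad) and "tvec" (3), from world to camera coordinates, as OpenCV has them. Camera axes: x right, y down, z forward; pixel columns grow to the right and rows downward; lengths in mm; the calibration is good to about 2 mm. A picture is of the moment at which its call begins: read the wrist's pose just before it. get_calibration takes no time and is no camera call; for the wrist camera it gives the pose at the moment of the call.
- ctrl.close_job(): hands the job in, once; it reports no verdict.
Trained networks look in the newest picture that a camera, given by its name, has taken for a name from the list of things; names that differ only in an ending like _2 or _b are one class to them, and where a whole thing is asked for, a point or a joint stands for the part that bears it (a point fixed in the world has none). Each returns a list of dicts, best first, with "score" (0 to 1); they miss things now and then, are a little off and sometimes report something else, mostly with a low value. They report only what shows in the picture. A call takes as long as a camera call. They do not tell look-alikes from the thing itself.
- masks_of(camera, thing): "pixels" (480x640 bool, what is visible of it) and "location" ([column, row] in pixels, amid what is visible of it).
The state is a dict: "t": time; "qpos": joint angles; "qvel": joint speeds; "joint_torque": joint torques, N m; "ee_pos": TCP position; "orientation": TCP orientation; "ft_force": force on the tool from outside, world axes, zero at the start; "moment": the same for the moment, N m; "width": finger opening in mm.
Only numpy, scipy, OpenCV 4.12 (cv2) and the standard library are available. Lean on these libraries where they do the work, as an engineer would, in place of code of your own. Each camera call takes 0.05 s, during which the arm holds its last target. There are 200 camera calls.

## Working session

There is one attempt and no reset: what is moved stays moved. The work goes in short steps, Python scripts to look and compute and a shell command to move; the robot and the scene stay as the last step left them, time stands still between calls to the robot, and variables do not carry over. Pictures are saved under pics/ and viewed, about 8 in all and at most 12, crops included, and the job is handed in when it is done.

```bash
mkdir -p pics
cat > h.py <<'E'
import numpy as np, cv2
from workcell import get_obs, viewer, ctrl, masks_of
def shot(cam,name=None):
    cal=viewer.get_calibration(cam); im,d=viewer.get_image(cam)
    if name: cv2.imwrite(f'pics/{name}.png',im[:,:,::-1])
    R=cv2.Rodrigues(np.array(cal['rvec'],float))[0]; t=np.array(cal['tvec'],float).ravel()
    v,u=np.mgrid[0:480,0:640]
    P=np.stack([(u-cal['cx'])/cal['fx']*d,(v-cal['cy'])/cal['fy']*d,d],-1)
    W=(P-t)@R; W[d==0]=np.nan
    return im,d,W
def st():
    o=get_obs(); R=cv2.Rodrigues(np.array(o['orientation'],float))[0]
    print('t',round(o['t'],2),'ee',np.round(o['ee_pos'],1),'x',np.round(R[:,0],3),'z',np.round(R[:,2],3),'F',np.round(o['ft_force'],1),'w',round(o['width'],1))
    return o,R
E
python3 - <<'E'
from h import *
st()
for c in ['top','scene']:
    im,d,W=shot(c,c+'0')
    for n in ['fixture','stop','spool','rack','plate0','wedge','holder']:
        for m in masks_of(c,n)[:4]:
            p=m['pixels']; w=W[p]; w=w[~np.isnan(w[:,0])]
            print(c,n,round(m['score'],2),np.round(m['location']),p.sum(),'med',np.round(np.median(w,0)),'top',np.round(np.percentile(w[:,2],97)))
a=cv2.imread('pics/top0.png');b=cv2.imread('pics/scene0.png')
E
```

```text
t 0.0 ee [141.6 608.2 221.9] x [ 0.227  0.974 -0.002] z [-0.    -0.002 -1.   ] F [ 0.2 -0.3  0.1] w 88.1
top fixture 0.7 [415. 186.] 7164 med [ 580. -180.   11.] top 23.0
top stop 0.94 [393. 181.] 1104 med [ 572. -137.   58.] top 73.0
top spool 0.73 [254. 145.] 1372 med [631.  97.  64.] top 67.0
top rack 0.96 [250. 256.] 2373 med [457. 106.   6.] top 27.0
top plate0 0.83 [243. 329.] 397 med [341. 113.  59.] top 88.0
top plate0 0.74 [240. 254.] 363 med [456. 113.  65.] top 94.0
top plate0 0.67 [266. 258.] 345 med [450.  74.  65.] top 94.0
top plate0 0.66 [162. 267.] 555 med [433. 237.  58.] top 88.0
top wedge 0.8 [159. 151.] 876 med [620. 237.  93.] top 97.0
top holder 0.83 [182. 165.] 801 med [617. 224.   8.] top 44.0
top holder 0.38 [394. 182.] 1146 med [ 572. -137.   55.] top 73.0
scene fixture 0.61 [206. 355.] 9112 med [ 600. -187.   12.] top 53.0
scene fixture 0.43 [370. 238.] 487 med [473. 113.  54.] top 94.0
scene stop 0.45 [395. 238.] 559 med [480. 152.  53.] top 94.0
scene spool 0.9 [404. 320.] 2110 med [650.  92.  57.] top 67.0
scene rack 0.6 [363. 263.] 1481 med [483. 106.   7.] top 27.0
scene rack 0.6 [403. 318.] 2075 med [650.  92.  58.] top 67.0
scene plate0 0.98 [347. 241.] 472 med [468.  74.  56.] top 94.0
scene plate0 0.96 [392. 240.] 547 med [480. 152.  55.] top 94.0
scene plate0 0.93 [341. 206.] 754 med [345. 114.  44.] top 88.0
scene plate0 0.87 [424. 222.] 361 med [450. 232.  48.] top 88.0
scene wedge 0.64 [486. 278.] 1333 med [637. 236.  76.] top 97.0
scene wedge 0.28 [208. 352.] 9100 med [ 600. -187.   12.] top 54.0
scene wedge 0.23 [394. 240.] 540 med [481. 152.  54.] top 94.0
scene holder 0.75 [472. 305.] 979 med [638. 224.  10.] top 45.0
```

View pics/top0.png

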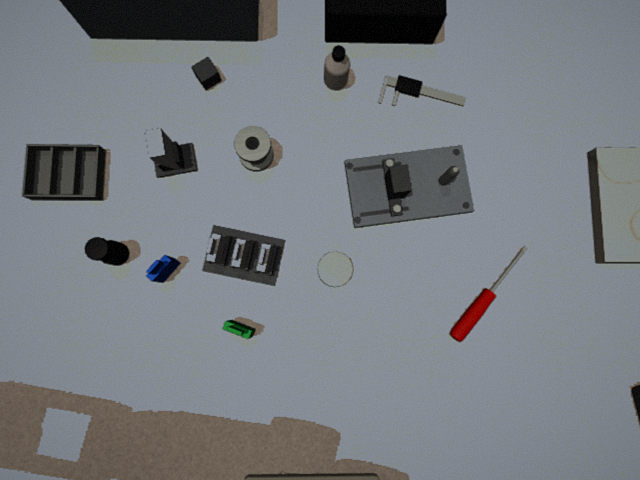

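View pics/scene0.png

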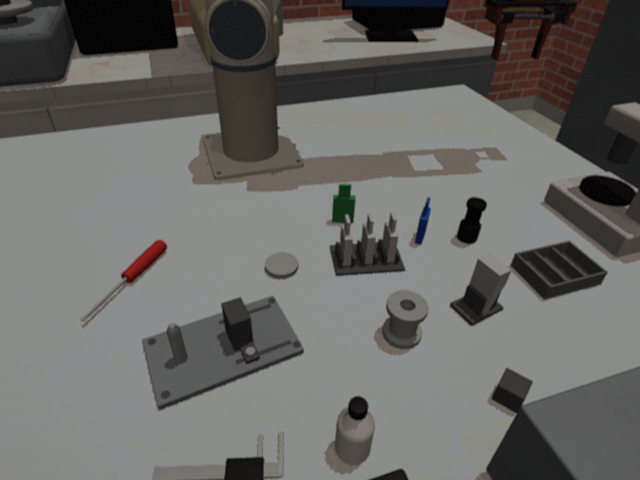

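The top view shows the fixture at about (410,187), with the stop at (398,181) and the spindle at (450,175). The spool is at (253,145) and the wedge in its holder at (160,150). The rack at (244,255) holds three grey plates at x≈214, 240 and 266.

Possible mix-ups: the blue plate (162,267), the green plate (240,329), the tray (65,172), the black pot (105,250) and the bottle (337,68). I choose the grey plates in the rack and the grey flanged spool.

```bash
cat >> h.py <<'E'
def circ(P):
    A=np.c_[2*P[:,:2],np.ones(len(P))]; s=np.linalg.lstsq(A,(P[:,:2]**2).sum(1),rcond=None)[0]
    return s[:2],np.sqrt(s[2]+s[0]**2+s[1]**2)
def sel(W,x,y,r,z0,z1):
    w=W[~np.isnan(W[...,0])]; return w[(np.hypot(w[:,0]-x,w[:,1]-y)<r)&(w[:,2]>z0)&(w[:,2]<z1)]
def rect(P):
    c,s,a=cv2.minAreaRect(P[:,:2].astype(np.float32)); return np.round(c,1),np.round(s,1),round(a,1)
E
python3 - <<'E'
from h import *
im,d,W=shot('top')
m=np.isfinite(W[...,0])
S=sel(W,631,97,50,60,75); print('spool',cv2.minEnclosingCircle(S[:,:2].astype(np.float32)),S[:,2].mean(),len(S))
S=sel(W,572,-140,60,66,80); print('stop top',rect(S),S[:,2].mean(),len(S))
S=sel(W,580,-220,45,30,100); print('spindle',S.mean(0),S[:,2].max(),len(S)); 
S=sel(W,580,-160,150,8,16); print('base',rect(S))
S=sel(W,456,110,60,80,100); 
for y in (150,113,74):
    T=S[abs(S[:,1]-y)<15]; print('tab',rect(T),T.mean(0),len(T))
S=sel(W,456,106,80,22,30); print('rack',rect(S))
S=sel(W,620,237,50,85,105); print('wedge',rect(S),S.mean(0),len(S))
S=sel(W,620,230,60,38,50); print('holder',rect(S),len(S))
E
```

```text
spool ((637.1190795898438, 98.14846801757812), 30.27812385559082) 64.9818562763721 902
stop top (array([ 579.2, -140.9]), array([44.5, 31. ]), 7.8) 71.07405786190174 512
spindle [ 588.28431881 -223.28810024   64.12237312] 85.27171734547872 201
base (array([ 582.7, -167.2]), array([120.4, 210.3]), 8.0)
tab (array([467. , 155.2]), array([ 6.7, 23.4]), 80.6) [466.98744591 154.53933655  91.13700174] 89
tab (array([458.9, 116.3]), array([ 6.4, 23.9]), 78.0) [458.48991384 115.63183547  91.02376932] 86
tab (array([451.7,  76.9]), array([ 6., 24.]), 78.4) [451.40225887  76.51964183  92.19176344] 76
rack (array([460.9, 115.3]), array([108.1,  49.8]), 78.1)
wedge (array([626.1, 244. ]), array([45.1, 25.7]), 11.5) [624.86566822 242.89059567  94.20175771] 525
holder (array([621.2, 232.2]), array([29.8, 49.1]), 64.4) 185
```

```bash
python3 -m inch '[{"az":10},{"az":10},{"az":10},{"az":10},{"az":10},{"az":10},{"az":8.9}]'; python3 -m inch '[{"tx":3.5,"ty":4.78},{"tx":3.5,"ty":4.78},{"tx":3.5,"ty":4.78},{"tx":3.5,"ty":4.78},{"tx":3.5,"ty":4.78},{"tx":3.5,"ty":4.78},{"tx":3.5,"ty":4.78},{"tx":3.5,"ty":4.78},{"tx":3.5,"ty":4.78},{"tx":3.5,"ty":4.78},{"tx":3.5,"ty":4.78},{"tx":3.5,"ty":4.78}]'
cat >> h.py <<'E'
def plan(x,y,z,a=None):
    "turn (deg about tool z) then tx,ty,tz in cm after the turn"
    o,R=st(); a0=np.degrees(np.arctan2(R[1,0],R[0,0])); a=a0 if a is None else a
    d=np.array([x,y,z])-o['ee_pos']; r=np.radians(a)
    tx=d[0]*np.cos(r)+d[1]*np.sin(r); ty=d[0]*np.sin(r)-d[1]*np.cos(r)
    print('a0',round(a0,2),'az',round(a0-a,2),'tx %.2f ty %.2f tz %.2f'%(tx/10,ty/10,-d[2]/10))
E
python3 - <<'E'
from h import *
im,d,W=shot('wrist','w1')
S=sel(W,637,98,50,60,72); print('spool',cv2.minEnclosingCircle(S[:,:2].astype(np.float32)),S.mean(0),len(S))
S=S[np.hypot(*(S[:,:2]-S[:,:2].mean(0)).T)<50]; print(rect(S))
S=sel(W,626,244,40,85,105); print('wedge',len(S)); 
if len(S)>20: print(rect(S))
plan(637,98,222,8)
E
```

```text
spool ((0.0, 0.0), 0.0) [nan nan nan] 0
(array([0., 0.]), array([0., 0.]), 0.0)
wedge 0
t 0.9 ee [141.7 608.7 222.7] x [0.227 0.974 0.   ] z [-0.  0. -1.] F [ 0.3 -1.1 -0.3] w 87.7
a0 76.89 az 68.89 tx 41.94 ty 57.47 tz 0.07$[0]: bad value
$[0]: bad value
<stdin>:3: RuntimeWarning: Mean of empty slice.
  ret = um.true_divide(
<stdin>:4: RuntimeWarning: Mean of empty slice.
```

View pics/w1.png

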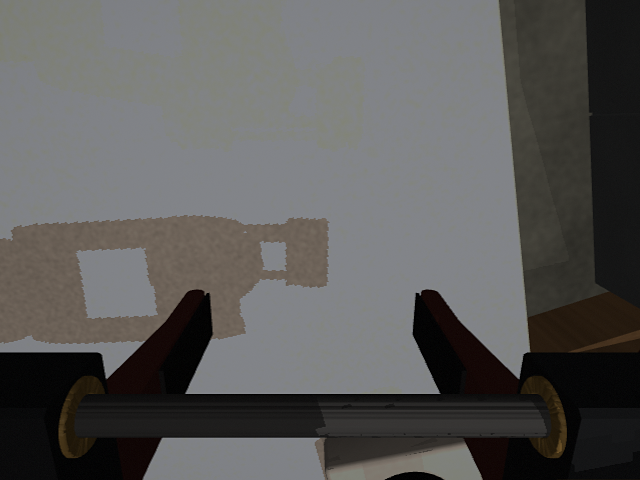

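Both moves were refused: every row needs all seven keys. The wrist picture shows only empty bench, with the fingers in the lower half.

```bash
python3 -m inch '[{"tx":0,"ty":0,"tz":0,"ax":0,"ay":0,"az":10,"jaw":1},{"tx":0,"ty":0,"tz":0,"ax":0,"ay":0,"az":10,"jaw":1},{"tx":0,"ty":0,"tz":0,"ax":0,"ay":0,"az":10,"jaw":1},{"tx":0,"ty":0,"tz":0,"ax":0,"ay":0,"az":10,"jaw":1},{"tx":0,"ty":0,"tz":0,"ax":0,"ay":0,"az":10,"jaw":1},{"tx":0,"ty":0,"tz":0,"ax":0,"ay":0,"az":10,"jaw":1},{"tx":0,"ty":0,"tz":0,"ax":0,"ay":0,"az":8.9,"jaw":1}]' && python3 -m inch '[{"tx":3.5,"ty":4.78,"tz":0,"ax":0,"ay":0,"az":0,"jaw":1},{"tx":3.5,"ty":4.78,"tz":0,"ax":0,"ay":0,"az":0,"jaw":1},{"tx":3.5,"ty":4.78,"tz":0,"ax":0,"ay":0,"az":0,"jaw":1},{"tx":3.5,"ty":4.78,"tz":0,"ax":0,"ay":0,"az":0,"jaw":1},{"tx":3.5,"ty":4.78,"tz":0,"ax":0,"ay":0,"az":0,"jaw":1},{"tx":3.5,"ty":4.78,"tz":0,"ax":0,"ay":0,"az":0,"jaw":1},{"tx":3.5,"ty":4.78,"tz":0,"ax":0,"ay":0,"az":0,"jaw":1},{"tx":3.5,"ty":4.78,"tz":0,"ax":0,"ay":0,"az":0,"jaw":1},{"tx":3.5,"ty":4.78,"tz":0,"ax":0,"ay":0,"az":0,"jaw":1},{"tx":3.5,"ty":4.78,"tz":0,"ax":0,"ay":0,"az":0,"jaw":1},{"tx":3.5,"ty":4.78,"tz":0,"ax":0,"ay":0,"az":0,"jaw":1},{"tx":3.5,"ty":4.78,"tz":0,"ax":0,"ay":0,"az":0,"jaw":1}]'
python3 - <<'E'
from h import *
im,d,W=shot('wrist','w2')
S=sel(W,637,98,50,60,72); print('spool',len(S))
if len(S)>9: print(cv2.minEnclosingCircle(S[:,:2].astype(np.float32)),S.mean(0))
S=sel(W,626,244,40,85,105); print('wedge',len(S)); 
if len(S)>20: print(rect(S))
plan(637,98,42,8)
E
```

```text
t: 1.78
ee_pos: [141.7, 608.7, 222.7]
orientation: [3.135, 0.211, 0.0]
ft_force: [0.6, 0.2, 0.0]
width: 87.3
t: 3.28
ee_pos: [638.6, 97.4, 222.8]
orientation: [-3.134, -0.219, -0.0]
ft_force: [1.1, 1.5, -0.9]
width: 87.8
spool 3723
((638.1680297851562, 98.50657653808594), 29.93006134033203) [638.11978886  99.64392746  66.26496093]
wedge 2310
(array([627.5, 240.1]), array([43.9, 18.2]), 9.3)
t 3.33 ee [643.3  92.5 223. ] x [0.991 0.136 0.004] z [ 0.004 -0.002 -1.   ] F [ 2.8 -2.8  0.6] w 87.8
a0 7.82 az -0.18 tx -0.55 ty -0.63 tz 18.10
```

View pics/w2.png

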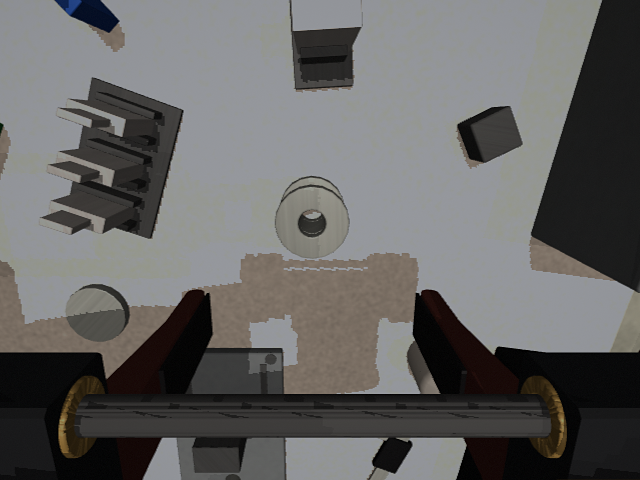

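The wrist view shows the spool upright at (312,222), the rack plates at left, and the wedge in its holder at (325,40). Next I check the wedge orientation from the visible face's slope.

Run:
```python
from h import *
im,d,W=shot('wrist')
S=sel(W,626,240,60,47,93)
r=np.radians(10); yl=(-(S[:,0]-627)*np.sin(r)+(S[:,1]-240)*np.cos(r))
for z in range(47,93,6):
    m=(S[:,2]>z)&(S[:,2]<z+6); print(z,m.sum(),np.round(np.percentile(yl[m],[5,50,95]),1) if m.sum() else '')
T=sel(W,626,240,60,85,105); print('top',rect(T),T[:,2].max())
H=sel(W,626,240,70,38,47); print('cheek',rect(H),len(H))
plan(638.2,98.5,42,8)
```

```text
47 101 [-9.1 -8.6 -8.1]
53 106 [-9.1 -8.5 -8. ]
59 115 [-8.9 -8.4 -7.9]
65 123 [-8.8 -8.4 -7.9]
71 132 [-8.7 -8.2 -7.7]
77 132 [-8.7 -8.2 -7.6]
83 151 [-8.6 -8.  -7.6]
89 96 [-8.4 -8.  -7.5]
top (array([628.2, 237.6]), array([44.1, 12. ]), 10.6) 98.7178721040735
cheek (array([630.3, 227.6]), array([42.8,  9. ]), 11.5) 699
t 3.38 ee [640.9  94.9 222.7] x [0.991 0.135 0.002] z [ 0.002 -0.001 -1.   ] F [0.2 0.6 1.3] w 87.6
a0 7.73 az -0.27 tx -0.22 ty -0.39 tz 18.07
```

```bash
python3 -m inch '[{"tx":0.1,"ty":0,"tz":4,"ax":0,"ay":0,"az":0,"jaw":1},{"tx":0,"ty":0,"tz":4,"ax":0,"ay":0,"az":0,"jaw":1},{"tx":0,"ty":0,"tz":4,"ax":0,"ay":0,"az":0,"jaw":1},{"tx":0,"ty":0,"tz":0,"ax":0,"ay":0,"az":0,"jaw":1}]'; python3 -c "
from h import *
plan(638.2,98.5,42,8)"
```

```text
t: 3.88
ee_pos: [635.4, 99.4, 99.7]
orientation: [3.134, 0.219, -0.011]
ft_force: [0.1, -0.6, 1.0]
width: 87.6
t 3.88 ee [635.4  99.4  99.7] x [ 0.99   0.139 -0.007] z [-0.007 -0.001 -1.   ] F [ 0.1 -0.6  1. ] w 87.6
a0 8.01 az 0.01 tx 0.26 ty 0.13 tz 5.77
```

```bash
python3 -m inch '[{"tx":0,"ty":0.05,"tz":3,"ax":0,"ay":0,"az":0,"jaw":1},{"tx":0,"ty":0,"tz":3,"ax":0,"ay":0,"az":0,"jaw":1},{"tx":0,"ty":0,"tz":0,"ax":0,"ay":0,"az":0,"jaw":1},{"tx":0,"ty":0,"tz":0,"ax":0,"ay":0,"az":0,"jaw":0.4},{"tx":0,"ty":0,"tz":0,"ax":0,"ay":0,"az":0,"jaw":0.4},{"tx":0,"ty":0,"tz":0,"ax":0,"ay":0,"az":0,"jaw":0.4},{"tx":0,"ty":0,"tz":0,"ax":0,"ay":0,"az":0,"jaw":0.4}]'; python3 -c "
from h import *
plan(638.2,98.5,172,8)"
```

```text
t: 4.75
ee_pos: [638.6, 98.8, 43.7]
orientation: [-3.134, -0.219, -0.001]
ft_force: [-2.3, -0.4, 6.5]
width: 58.2
t 4.75 ee [638.6  98.8  43.7] x [0.99  0.139 0.001] z [ 0.001  0.    -1.   ] F [-2.3 -0.4  6.5] w 58.2
a0 8.0 az -0.0 tx -0.04 ty 0.02 tz -12.83
```

```bash
python3 -m inch '[{"tx":0,"ty":0,"tz":-2,"ax":0,"ay":0,"az":0,"jaw":0.4},{"tx":0,"ty":0,"tz":-5,"ax":0,"ay":0,"az":0,"jaw":0.4},{"tx":0,"ty":0,"tz":-6,"ax":0,"ay":0,"az":0,"jaw":0.4},{"tx":-1.3,"ty":5.5,"tz":-2,"ax":0,"ay":0,"az":0,"jaw":0.4},{"tx":-1.3,"ty":5.5,"tz":-2,"ax":0,"ay":0,"az":0,"jaw":0.4},{"tx":-1.3,"ty":5.5,"tz":-2,"ax":0,"ay":0,"az":0,"jaw":0.4},{"tx":-1.3,"ty":5.5,"tz":0,"ax":0,"ay":0,"az":0,"jaw":0.4},{"tx":-1.3,"ty":5.5,"tz":0,"ax":0,"ay":0,"az":0,"jaw":0.4},{"tx":-1.3,"ty":5.5,"tz":0,"ax":0,"ay":0,"az":0,"jaw":0.4},{"tx":-1.3,"ty":5.5,"tz":0,"ax":0,"ay":0,"az":0,"jaw":0.4},{"tx":0,"ty":0,"tz":0,"ax":0,"ay":0,"az":0,"jaw":0.4},{"tx":0,"ty":0,"tz":0,"ax":0,"ay":0,"az":0,"jaw":0.4}]'
python3 - <<'E'
from h import *
im,d,W=shot('wrist','w3'); np.save('w3',W)
S=sel(W,579,-141,60,66,80); print('stop top',len(S),rect(S) if len(S) else '',S[:,2].mean())
for z0,z1 in ((30,75),(76,90)):
    S=sel(W,590,-225,20,z0,z1); print('spindle',len(S), S.mean(0) if len(S) else '',S[:,2].max() if len(S) else '')
    if len(S): print(rect(S))
S=sel(W,580,-160,150,8,16); print('base',rect(S))
st()
E
```

```text
t: 6.25
ee_pos: [601.4, -295.0, 232.9]
orientation: [-3.133, -0.217, 0.001]
ft_force: [-0.1, 0.1, -4.7]
width: 58.1
stop top 2028 (array([ 580.8, -146.3]), array([43.9, 19.9]), 8.2) 72.06353657596728
spindle 32 [ 592.1188825  -226.21862628   73.72395245] 74.98101987785117
(array([ 592.3, -226.8]), array([16.7, 17.2]), 66.1)
spindle 370 [ 592.16189751 -226.3880396    80.97808913] 86.45245913754837
(array([ 592.4, -226.8]), array([16. , 15.6]), 83.1)
base (array([ 587.8, -196.3]), array([120.3, 150.5]), 8.1)
t 6.3 ee [ 601.6 -294.3  232.9] x [ 0.99   0.139 -0.   ] z [-0.     0.001 -1.   ] F [ 0.  -0.1 -3.2] w 58.1
```

View pics/w3.png

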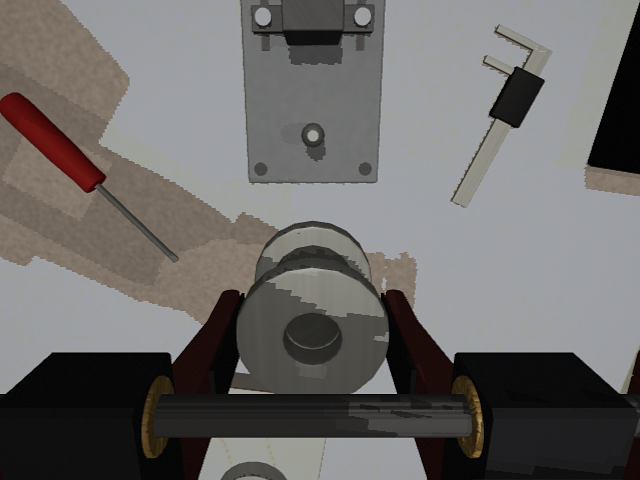

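The wrist view shows the held spool upright, its top flange at (312,332), and the spindle tip at (312,134) with the stop behind it.

Run:
```python
from h import *
W=np.load('w3.npy')
T=sel(W,600,-295,45,245,268); print('spool top',len(T),np.median(T[:,2]),cv2.minEnclosingCircle(T[:,:2].astype(np.float32)), rect(T))
# circle fit on hull
h=cv2.convexHull(T[:,:2].astype(np.float32))[:,0]; print(circ(h))
sp=np.array([592.25,-226.6]); r=np.radians(8); ux=np.array([np.cos(r),np.sin(r)]);uy=np.array([-np.sin(r),np.cos(r)])
S=sel(W,579,-141,60,69,75); q=S[:,:2]-sp; print('face y',np.percentile(q@uy,[0.5,1,3]),'x',np.percentile(q@ux,[1,99]))
F=sel(W,579,-141,60,25,65); q=F[:,:2]-sp;m=abs(q@ux)<15; print('face pts',m.sum(),np.percentile((q@uy)[m],[5,50,95]))
o,R=st()
```

```text
spool top 17773 255.54772897097791 ((599.7941284179688, -284.9435119628906), 39.16386413574219) (array([ 604.3, -291.9]), array([68.7, 59.7]), 41.0)
(array([ 600.34629229, -294.72241868]), np.float64(31.804899125352033))
face y [71.41549133 71.51207844 71.77033382] x [-21.65365117  21.13032594]
face pts 388 [71.33841611 71.55520521 71.80596097]
t 6.3 ee [ 601.6 -294.3  232.9] x [ 0.99   0.139 -0.   ] z [-0.     0.001 -1.   ] F [ 0.  -0.1 -3.2] w 58.1
```

```bash
python3 -m inch '[{"tx":0,"ty":-3.4,"tz":0,"ax":0,"ay":0,"az":0,"jaw":0.4},{"tx":0,"ty":-3.45,"tz":2,"ax":0,"ay":0,"az":0,"jaw":0.4},{"tx":0,"ty":0,"tz":4,"ax":0,"ay":0,"az":0,"jaw":0.4},{"tx":0,"ty":0,"tz":2.5,"ax":0,"ay":0,"az":0,"jaw":0.4},{"tx":0,"ty":0,"tz":0,"ax":0,"ay":0,"az":0,"jaw":0.4},{"tx":0,"ty":0,"tz":0,"ax":0,"ay":0,"az":0,"jaw":0.4},{"tx":0,"ty":0,"tz":0,"ax":0,"ay":0,"az":0,"jaw":0.4}]'
python3 - <<'E'
from h import *
plan(592.4,-226.4,56,8)
im,d,W=shot('wrist')
o,R=st(); p=o['ee_pos']
T=sel(W,p[0],p[1],36,p[2]+18,p[2]+27); z=np.median(T[:,2]); T=T[abs(T[:,2]-z)<1.5]
rr=np.hypot(*(T[:,:2]-p[:2]).T)
print(z,len(T),np.percentile(T[:,0],[1,99]),np.percentile(T[:,1],[.5,99.5]),rect(T)); np.save('T',T)
E
```

```text
t: 7.18
ee_pos: [593.3, -227.5, 149.3]
orientation: [3.133, 0.219, 0.004]
ft_force: [-0.6, -0.2, -3.8]
width: 58.2
t 7.17 ee [ 593.3 -227.5  149.3] x [0.99  0.139 0.002] z [ 0.002 -0.001 -1.   ] F [-0.6 -0.2 -3.8] w 58.2
a0 8.01 az 0.01 tx -0.08 ty -0.12 tz 9.33
t 7.22 ee [ 593.2 -227.6  149.2] x [0.99  0.139 0.002] z [ 0.002 -0.001 -1.   ] F [ 0.4  0.4 -4. ] w 57.9
171.99015037908555 13608 [564.66575396 621.6309799 ] [-252.54316404 -198.50894523] (array([ 591.6, -226.2]), array([59.2, 63.4]), 59.7)
```

```bash
python3 -m inch '[{"tx":-0.08,"ty":-0.05,"tz":2,"ax":0,"ay":0,"az":0,"jaw":0.4},{"tx":0,"ty":0,"tz":2,"ax":0,"ay":0,"az":0,"jaw":0.4},{"tx":0,"ty":0,"tz":1.5,"ax":0,"ay":0,"az":0,"jaw":0.4},{"tx":0,"ty":0,"tz":0,"ax":0,"ay":0,"az":0,"jaw":0.4}]' && python3 -m inch '[{"tx":0,"ty":0,"tz":1.5,"ax":0,"ay":0,"az":0,"jaw":0.4},{"tx":0,"ty":0,"tz":1.5,"ax":0,"ay":0,"az":0,"jaw":0.4},{"tx":0,"ty":0,"tz":0.6,"ax":0,"ay":0,"az":0,"jaw":0.4},{"tx":0,"ty":0,"tz":0,"ax":0,"ay":0,"az":0,"jaw":0.4},{"tx":0,"ty":0,"tz":0,"ax":0,"ay":0,"az":0,"jaw":0.4}]'
```

```text
t: 7.72
ee_pos: [590.6, -226.7, 90.6]
orientation: [-3.133, -0.219, 0.004]
ft_force: [0.4, -0.2, -3.2]
width: 58.4
t: 8.35
ee_pos: [591.5, -227.0, 56.6]
orientation: [3.134, 0.219, 0.0]
ft_force: [0.8, 0.8, -3.8]
width: 58.2
```

```bash
python3 -m inch '[{"tx":0,"ty":0,"tz":0.1,"ax":0,"ay":0,"az":0,"jaw":0.4},{"tx":0,"ty":0,"tz":0.1,"ax":0,"ay":0,"az":0,"jaw":0.4},{"tx":0,"ty":0,"tz":0.1,"ax":0,"ay":0,"az":0,"jaw":0.4},{"tx":0,"ty":0,"tz":0,"ax":0,"ay":0,"az":0,"jaw":0.4}]'
```

```text
t: 8.85
ee_pos: [591.6, -226.7, 56.0]
orientation: [-3.134, -0.219, -0.0]
ft_force: [-6.2, 4.2, 16.9]
width: 58.2
```

The spool is seated: contact at about the expected height. I release it and go to look at the plates.

```bash
python3 -m inch '[{"tx":0,"ty":0,"tz":-0.1,"ax":0,"ay":0,"az":0,"jaw":1},{"tx":0,"ty":0,"tz":0,"ax":0,"ay":0,"az":0,"jaw":1},{"tx":0,"ty":0,"tz":-3,"ax":0,"ay":0,"az":0,"jaw":1},{"tx":0,"ty":0,"tz":-6,"ax":0,"ay":0,"az":0,"jaw":1},{"tx":-1.65,"ty":-5.05,"tz":-3,"ax":0,"ay":0,"az":0,"jaw":1},{"tx":-1.65,"ty":-5.05,"tz":-3,"ax":0,"ay":0,"az":0,"jaw":1},{"tx":-1.65,"ty":-5.05,"tz":-2,"ax":0,"ay":0,"az":0,"jaw":1},{"tx":-1.65,"ty":-5.05,"tz":0,"ax":0,"ay":0,"az":0,"jaw":1},{"tx":-1.65,"ty":-5.05,"tz":0,"ax":0,"ay":0,"az":0,"jaw":1},{"tx":-1.65,"ty":-5.05,"tz":0,"ax":0,"ay":0,"az":0,"jaw":1},{"tx":0,"ty":0,"tz":0,"ax":0,"ay":0,"az":9.7,"jaw":1},{"tx":0,"ty":0,"tz":0,"ax":0,"ay":0,"az":9.6,"jaw":1}]' && python3 -m inch '[{"tx":0,"ty":0,"tz":0,"ax":0,"ay":0,"az":0,"jaw":1},{"tx":0,"ty":0,"tz":0,"ax":0,"ay":0,"az":0,"jaw":1}]';  python3 - <<'E'
from h import *
im,d,W=shot('wrist','w4'); np.save('w4',W)
S=sel(W,459,116,65,86,100); print(S[:,2].max())
for y in (155,116,77):
    T=S[abs(S[:,1]-y)<15]; T=T[T[:,2]>np.percentile(T[:,2],95)-3]; print('tab',rect(T),T.mean(0),len(T))
im,d,W=shot('top')
S=sel(W,592,-226,45,60,85); print('spool',cv2.minEnclosingCircle(S[:,:2].astype(np.float32)),np.median(S[:,2]))
plan(452,77,70,-11.3)
E
```

```text
t: 10.35
ee_pos: [451.2, 60.1, 224.8]
orientation: [-3.126, 0.315, -0.001]
ft_force: [0.7, -0.5, 0.5]
width: 87.7
t: 10.6
ee_pos: [451.4, 59.2, 224.6]
orientation: [3.127, -0.305, 0.0]
ft_force: [0.5, -0.4, 0.4]
width: 88.1
96.79578898865766
tab (array([468. , 155.8]), array([ 5.8, 23.5]), 78.9) [467.73879016 155.66875569  94.19782051] 339
tab (array([459.4, 116.4]), array([ 5.7, 23.1]), 79.0) [459.48113323 116.45942708  94.25975537] 300
tab (array([452. ,  77.4]), array([ 6.6, 23.3]), 79.4) [452.25667068  77.46779409  94.25821249] 285
spool ((589.942138671875, -225.27218627929688), 29.87885093688965) 76.96907947467804
t 10.7 ee [451.4  59.1 224.6] x [ 0.981 -0.195 -0.   ] z [-0.  0. -1.] F [ 0.8 -0.   1.1] w 87.8
a0 -11.22 az 0.08 tx -0.29 ty -1.77 tz 15.46
```

View pics/w4.png

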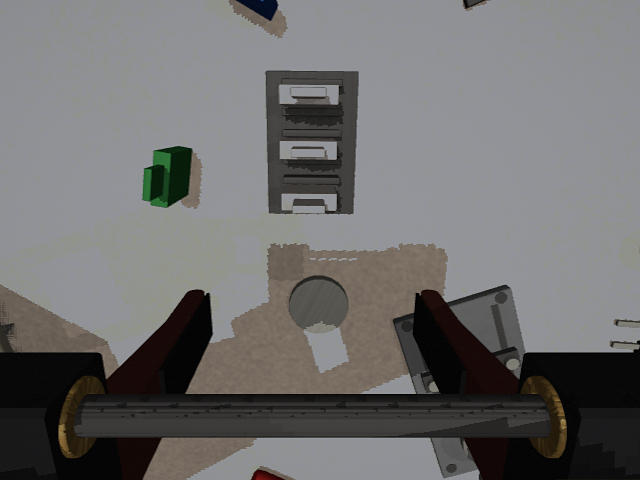

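The wrist view shows the rack's grey plates with tabs at (308,92), (308,152) and (308,208). The green look-alike at (167,177) is left alone. I take the nearest plate (308,208).

```bash
python3 -m inch '[{"tx":-0.28,"ty":-1.8,"tz":3,"ax":0,"ay":0,"az":0,"jaw":0.7},{"tx":0,"ty":0,"tz":4,"ax":0,"ay":0,"az":0,"jaw":0.7},{"tx":0,"ty":0,"tz":4,"ax":0,"ay":0,"az":0,"jaw":0.7},{"tx":0,"ty":0,"tz":2.5,"ax":0,"ay":0,"az":0,"jaw":0.7},{"tx":0,"ty":0,"tz":1.5,"ax":0,"ay":0,"az":0,"jaw":0.7},{"tx":0,"ty":0,"tz":0.45,"ax":0,"ay":0,"az":0,"jaw":0.7},{"tx":0,"ty":0,"tz":0,"ax":0,"ay":0,"az":0,"jaw":0.7},{"tx":0,"ty":0,"tz":0,"ax":0,"ay":0,"az":0,"jaw":0.1},{"tx":0,"ty":0,"tz":0,"ax":0,"ay":0,"az":0,"jaw":0.1},{"tx":0,"ty":0,"tz":0,"ax":0,"ay":0,"az":0,"jaw":0.1},{"tx":0,"ty":0,"tz":0,"ax":0,"ay":0,"az":0,"jaw":0.1}]'
```

```text
t: 12.08
ee_pos: [452.2, 77.5, 70.4]
orientation: [-3.126, 0.309, -0.001]
ft_force: [0.6, 0.4, 0.1]
width: 24.9
```

```bash
python3 -m inch '[{"tx":0,"ty":0,"tz":-2,"ax":0,"ay":0,"az":0,"jaw":0.1},{"tx":0,"ty":0,"tz":-5,"ax":0,"ay":0,"az":0,"jaw":0.1},{"tx":0,"ty":0,"tz":-5,"ax":0,"ay":0,"az":0,"jaw":0.1},{"tx":0,"ty":0,"tz":-2,"ax":0,"ay":0,"az":-9.6,"jaw":0.1},{"tx":0,"ty":0,"tz":0,"ax":0,"ay":0,"az":-9.6,"jaw":0.1},{"tx":1.6,"ty":4.65,"tz":0,"ax":0,"ay":0,"az":0,"jaw":0.1},{"tx":1.6,"ty":4.65,"tz":0,"ax":0,"ay":0,"az":0,"jaw":0.1},{"tx":1.6,"ty":4.65,"tz":0,"ax":0,"ay":0,"az":0,"jaw":0.1},{"tx":1.6,"ty":4.65,"tz":0,"ax":0,"ay":0,"az":0,"jaw":0.1},{"tx":1.6,"ty":4.65,"tz":0,"ax":0,"ay":0,"az":0,"jaw":0.1},{"tx":1.6,"ty":4.65,"tz":0,"ax":0,"ay":0,"az":0,"jaw":0.1}]' && python3 -m inch '[{"tx":0,"ty":0,"tz":2,"ax":0,"ay":0,"az":0,"jaw":0.1},{"tx":0,"ty":0,"tz":0,"ax":0,"ay":0,"az":0,"jaw":0.1},{"tx":0,"ty":0,"tz":0,"ax":0,"ay":0,"az":0,"jaw":0.1}]'
python3 - <<'E'
from h import *
im,d,W=shot('wrist','w5')
plan(586.5,-185.5,76.4,8); o,R=st(); p=o['ee_pos']
sp=np.array([592.25,-226.6]); r=np.radians(8); ux=np.array([np.cos(r),np.sin(r)]);uy=np.array([-np.sin(r),np.cos(r)])
for nm,S in (('stop',sel(W,579,-141,60,69,75)),('plate shoulder',sel(W,p[0],p[1],40,p[2]-12,p[2]-0)),('plate tab',sel(W,p[0],p[1],20,p[2]+20,p[2]+28)),('plate low',sel(W,p[0],p[1],40,p[2]-70,p[2]-30))):
    q=S[:,:2]-sp; 
    if len(q): print(nm,len(q),'y',np.round(np.percentile(q@uy,[1,50,99]),1),'x',np.round(np.percentile(q@ux,[1,99]),1),'z',np.round(np.percentile(S[:,2],[1,50,99]),1))
E
```

```text
t: 13.45
ee_pos: [585.7, -187.1, 209.8]
orientation: [-3.134, -0.216, 0.001]
ft_force: [0.7, -0.3, -1.4]
width: 23.9
t: 13.82
ee_pos: [585.2, -185.2, 190.3]
orientation: [-3.134, -0.217, 0.001]
ft_force: [-0.2, 0.4, -0.6]
width: 23.5
t 13.88 ee [ 585.5 -185.2  190.7] x [0.99  0.138 0.   ] z [ 0. -0. -1.] F [ 0.3  0.7 -1.3] w 23.5
a0 7.93 az -0.07 tx 0.09 ty 0.05 tz 11.43
t 13.88 ee [ 585.5 -185.2  190.7] x [0.99  0.138 0.   ] z [ 0. -0. -1.] F [ 0.3  0.7 -1.3] w 23.5
stop 2848 y [ 72.3  86.9 101.3] x [-21.6  21.3] z [70.6 72.3 74. ]
plate shoulder 1216 y [44.3 47.9 49.5] x [-21.2  18.4] z [178.8 185.7 190.6]
plate tab 1523 y [33.6 43.8 53.3] x [-17.1  15.2] z [210.8 213.9 218.5]
plate low 1657 y [48.3 48.9 49.4] x [-22.3  20.3] z [128.  146.  160.5]
```

View pics/w5.png

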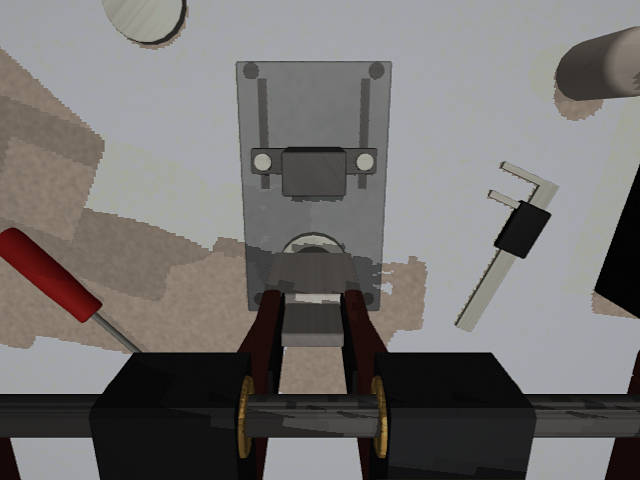

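The plate hangs straight at (312,270) between the spool at (312,245) and the stop at (314,172), with 3 mm clear of the flange. I lower it.

```bash
python3 -m inch '[{"tx":0.1,"ty":0,"tz":2.5,"ax":0,"ay":0,"az":0,"jaw":0.1},{"tx":0,"ty":0,"tz":3,"ax":0,"ay":0,"az":0,"jaw":0.1},{"tx":0,"ty":0,"tz":3,"ax":0,"ay":0,"az":0,"jaw":0.1},{"tx":0,"ty":0,"tz":1.5,"ax":0,"ay":0,"az":0,"jaw":0.1},{"tx":0,"ty":0,"tz":0.8,"ax":0,"ay":0,"az":0,"jaw":0.1},{"tx":0,"ty":0,"tz":0.3,"ax":0,"ay":0,"az":0,"jaw":0.1},{"tx":0,"ty":0,"tz":0.2,"ax":0,"ay":0,"az":0,"jaw":0.1},{"tx":0,"ty":0,"tz":0.1,"ax":0,"ay":0,"az":0,"jaw":0.1},{"tx":0,"ty":0,"tz":0,"ax":0,"ay":0,"az":0,"jaw":0.1}]'
```

```text
t: 15.0
ee_pos: [586.8, -185.7, 76.7]
orientation: [3.134, 0.216, 0.001]
ft_force: [0.2, 0.4, 0.3]
width: 23.6
```

```bash
python3 -m inch '[{"tx":0,"ty":0,"tz":0.1,"ax":0,"ay":0,"az":0,"jaw":0.1},{"tx":0,"ty":0,"tz":0,"ax":0,"ay":0,"az":0,"jaw":0.1},{"tx":0,"ty":0,"tz":0,"ax":0,"ay":0,"az":0,"jaw":0.6},{"tx":0,"ty":0,"tz":0,"ax":0,"ay":0,"az":0,"jaw":0.6},{"tx":0,"ty":0,"tz":-2,"ax":0,"ay":0,"az":0,"jaw":0.6},{"tx":0,"ty":0,"tz":-5,"ax":0,"ay":0,"az":0,"jaw":0.7},{"tx":0,"ty":0,"tz":-5,"ax":0,"ay":0,"az":0,"jaw":0.7},{"tx":-1.4,"ty":-5.28,"tz":0,"ax":0,"ay":0,"az":0,"jaw":0.7},{"tx":-1.4,"ty":-5.28,"tz":0,"ax":0,"ay":0,"az":0,"jaw":0.7},{"tx":-1.4,"ty":-5.28,"tz":0,"ax":0,"ay":0,"az":0,"jaw":0.7},{"tx":-1.4,"ty":-5.28,"tz":0,"ax":0,"ay":0,"az":0,"jaw":0.7},{"tx":-1.4,"ty":-5.28,"tz":0,"ax":0,"ay":0,"az":0,"jaw":0.7}]' && python3 -m inch '[{"tx":-1.4,"ty":-5.28,"tz":0,"ax":0,"ay":0,"az":0,"jaw":0.7},{"tx":0,"ty":0,"tz":0,"ax":0,"ay":0,"az":9.6,"jaw":0.7},{"tx":0,"ty":0,"tz":0,"ax":0,"ay":0,"az":9.6,"jaw":0.7},{"tx":0,"ty":0,"tz":0,"ax":0,"ay":0,"az":0,"jaw":0.7},{"tx":0,"ty":0,"tz":0,"ax":0,"ay":0,"az":0,"jaw":0.7}]';  python3 - <<'E'
from h import *
plan(459.4,116.4,70,-11.2)
im,d,W=shot('top')
S=sel(W,586,-186,30,90,110); print('tab',len(S),rect(S) if len(S) else '',S[:,2].mean())
sp=np.array([592.25,-226.6]); r=np.radians(8); uy=np.array([-np.sin(r),np.cos(r)])
print((S.mean(0)[:2]-sp)@uy)
S=sel(W,592,-226,45,72,82); print('spool',cv2.minEnclosingCircle(S[:,:2].astype(np.float32)),np.median(S[:,2]))
E
```

```text
t: 16.5
ee_pos: [480.5, 67.8, 196.6]
orientation: [-3.134, -0.216, -0.003]
ft_force: [0.6, 0.1, 0.4]
width: 61.5
t: 17.12
ee_pos: [460.0, 116.7, 195.8]
orientation: [-3.127, 0.305, -0.001]
ft_force: [0.2, 0.7, -0.6]
width: 61.3
t 17.12 ee [460.  116.7 195.8] x [ 0.981 -0.193  0.001] z [ 0.001  0.    -1.   ] F [ 0.2  0.7 -0.6] w 61.3
a0 -11.14 az 0.06 tx -0.05 ty 0.04 tz 12.58
tab 84 (array([ 585.9, -185.6]), array([23.9,  6.1]), 9.2) 97.72057399060957
41.99967978902067
spool ((591.988525390625, -218.18057250976562), 37.5113639831543) 77.05713786994103
```

Plate 1 stands in place. Now the second plate.

```bash
python3 -m inch '[{"tx":-0.05,"ty":0,"tz":4,"ax":0,"ay":0,"az":0,"jaw":0.7},{"tx":0,"ty":0,"tz":4,"ax":0,"ay":0,"az":0,"jaw":0.7},{"tx":0,"ty":0,"tz":3,"ax":0,"ay":0,"az":0,"jaw":0.7},{"tx":0,"ty":0,"tz":1.5,"ax":0,"ay":0,"az":0,"jaw":0.7},{"tx":0,"ty":0,"tz":0.1,"ax":0,"ay":0,"az":0,"jaw":0.7},{"tx":0,"ty":0,"tz":0,"ax":0,"ay":0,"az":0,"jaw":0.7},{"tx":0,"ty":0,"tz":0,"ax":0,"ay":0,"az":0,"jaw":0.1},{"tx":0,"ty":0,"tz":0,"ax":0,"ay":0,"az":0,"jaw":0.1},{"tx":0,"ty":0,"tz":0,"ax":0,"ay":0,"az":0,"jaw":0.1},{"tx":0,"ty":0,"tz":0,"ax":0,"ay":0,"az":0,"jaw":0.1}]'
```

```text
t: 18.42
ee_pos: [459.4, 116.9, 69.4]
orientation: [-3.126, 0.309, -0.001]
ft_force: [0.7, 0.3, -0.3]
width: 25.2
```

```bash
python3 -m inch '[{"tx":0,"ty":0,"tz":-2,"ax":0,"ay":0,"az":0,"jaw":0.1},{"tx":0,"ty":0,"tz":-5,"ax":0,"ay":0,"az":0,"jaw":0.1},{"tx":0,"ty":0,"tz":-5,"ax":0,"ay":0,"az":0,"jaw":0.1},{"tx":0,"ty":0,"tz":-1,"ax":0,"ay":0,"az":-9.6,"jaw":0.1},{"tx":0,"ty":0,"tz":0,"ax":0,"ay":0,"az":-9.6,"jaw":0.1},{"tx":1.4,"ty":5,"tz":0,"ax":0,"ay":0,"az":0,"jaw":0.1},{"tx":1.4,"ty":5,"tz":0,"ax":0,"ay":0,"az":0,"jaw":0.1},{"tx":1.4,"ty":5,"tz":0,"ax":0,"ay":0,"az":0,"jaw":0.1},{"tx":1.4,"ty":5,"tz":0,"ax":0,"ay":0,"az":0,"jaw":0.1},{"tx":1.4,"ty":5,"tz":0,"ax":0,"ay":0,"az":0,"jaw":0.1},{"tx":1.4,"ty":5,"tz":0,"ax":0,"ay":0,"az":0,"jaw":0.1}]' && python3 -m inch '[{"tx":0,"ty":0,"tz":2,"ax":0,"ay":0,"az":0,"jaw":0.1},{"tx":0,"ty":0,"tz":0,"ax":0,"ay":0,"az":0,"jaw":0.1},{"tx":0,"ty":0,"tz":0,"ax":0,"ay":0,"az":0,"jaw":0.1}]'
python3 - <<'E'
from h import *
im,d,W=shot('wrist','w6')
plan(584.2,-169.2,75.4,8); o,R=st(); p=o['ee_pos']
sp=np.array([592.25,-226.6]); r=np.radians(8); ux=np.array([np.cos(r),np.sin(r)]);uy=np.array([-np.sin(r),np.cos(r)])
for nm,S in (('stop',sel(W,579,-141,60,69,75)),('plate tab',sel(W,p[0],p[1],20,p[2]+20,p[2]+28)),('plate low',sel(W,p[0],p[1],40,p[2]-64,p[2]-30)),('plate1',sel(W,586,-185,40,50,80))):
    q=S[:,:2]-sp; 
    if len(q): print(nm,len(q),'y',np.round(np.percentile(q@uy,[1,50,99]),1),'x',np.round(np.percentile(q@ux,[1,99]),1),'z',np.round(np.percentile(S[:,2],[1,50,99]),1))
E
```

```text
t: 19.8
ee_pos: [583.8, -170.4, 198.8]
orientation: [-3.134, -0.216, 0.001]
ft_force: [0.3, 1.8, -0.5]
width: 23.6
t: 20.18
ee_pos: [583.4, -168.3, 179.3]
orientation: [-3.134, -0.217, 0.001]
ft_force: [-0.3, 0.2, -1.3]
width: 24.0
t 20.23 ee [ 583.8 -168.2  179.7] x [0.99  0.138 0.   ] z [ 0. -0. -1.] F [-0.5  0.5 -0.9] w 23.6
a0 7.94 az -0.06 tx 0.03 ty 0.10 tz 10.43
t 20.23 ee [ 583.8 -168.2  179.7] x [0.99  0.138 0.   ] z [ 0. -0. -1.] F [-0.5  0.5 -0.9] w 23.6
stop 2954 y [ 72.4  87.5 101.7] x [-21.6  21.3] z [70.2 72.4 74. ]
plate tab 1583 y [50.5 61.1 70.2] x [-16.3  15.8] z [199.8 203.9 207.4]
plate low 1647 y [65.3 65.9 66.4] x [-21.7  20.9] z [117.1 134.9 149.3]
plate1 1031 y [47.6 74.5 81.3] x [-20.9  21.3] z [50.6 72.1 73.8]
```

```bash
python3 -m inch '[{"tx":0.03,"ty":0.08,"tz":2.5,"ax":0,"ay":0,"az":0,"jaw":0.1},{"tx":0,"ty":0,"tz":2.5,"ax":0,"ay":0,"az":0,"jaw":0.1},{"tx":0,"ty":0,"tz":2.5,"ax":0,"ay":0,"az":0,"jaw":0.1},{"tx":0,"ty":0,"tz":1.5,"ax":0,"ay":0,"az":0,"jaw":0.1},{"tx":0,"ty":0,"tz":0.8,"ax":0,"ay":0,"az":0,"jaw":0.1},{"tx":0,"ty":0,"tz":0.3,"ax":0,"ay":0,"az":0,"jaw":0.1},{"tx":0,"ty":0,"tz":0.2,"ax":0,"ay":0,"az":0,"jaw":0.1},{"tx":0,"ty":0,"tz":0.1,"ax":0,"ay":0,"az":0,"jaw":0.1},{"tx":0,"ty":0,"tz":0,"ax":0,"ay":0,"az":0,"jaw":0.1}]'
```

```text
t: 21.35
ee_pos: [584.4, -169.7, 75.6]
orientation: [3.134, 0.216, 0.001]
ft_force: [-0.7, -1.2, -0.5]
width: 23.5
```

```bash
python3 -m inch '[{"tx":0,"ty":0,"tz":0.1,"ax":0,"ay":0,"az":0,"jaw":0.1},{"tx":0,"ty":0,"tz":0.1,"ax":0,"ay":0,"az":0,"jaw":0.1},{"tx":0,"ty":0,"tz":0,"ax":0,"ay":0,"az":0,"jaw":0.6},{"tx":0,"ty":0,"tz":0,"ax":0,"ay":0,"az":0,"jaw":0.6},{"tx":0,"ty":0,"tz":-2,"ax":0,"ay":0,"az":0,"jaw":0.6},{"tx":0,"ty":0,"tz":-5,"ax":0,"ay":0,"az":0,"jaw":1},{"tx":0,"ty":0,"tz":-6,"ax":0,"ay":0,"az":0,"jaw":1},{"tx":1.39,"ty":-5.5,"tz":-2,"ax":0,"ay":0,"az":0,"jaw":1},{"tx":1.39,"ty":-5.5,"tz":0,"ax":0,"ay":0,"az":0,"jaw":1},{"tx":1.39,"ty":-5.5,"tz":0,"ax":0,"ay":0,"az":0,"jaw":1},{"tx":1.39,"ty":-5.5,"tz":0,"ax":0,"ay":0,"az":0,"jaw":1},{"tx":1.39,"ty":-5.5,"tz":0,"ax":0,"ay":0,"az":0,"jaw":1}]' && python3 -m inch '[{"tx":1.39,"ty":-5.5,"tz":0,"ax":0,"ay":0,"az":0,"jaw":1},{"tx":1.39,"ty":-5.5,"tz":0,"ax":0,"ay":0,"az":0,"jaw":1},{"tx":0,"ty":0,"tz":0,"ax":0,"ay":0,"az":-3.2,"jaw":1},{"tx":0,"ty":0,"tz":0,"ax":0,"ay":0,"az":0,"jaw":1},{"tx":0,"ty":0,"tz":0,"ax":0,"ay":0,"az":0,"jaw":1}]';  python3 - <<'E'
from h import *
im,d,W=shot('wrist','w7')
S=sel(W,627,244,45,92,100); print('wedge',rect(S),S.mean(0),len(S)); c=rect(S)[0]
plan(c[0],c[1],61,11.2)
im,d,W=shot('top','t2')
sp=np.array([592.25,-226.6]); r=np.radians(8); uy=np.array([-np.sin(r),np.cos(r)])
S=sel(W,586,-178,35,90,110); q=(S[:,:2]-sp)@uy; print('tabs',np.round(np.histogram(q,10)[0]),q.min(),q.max(),S[:,2].mean())
cv2.imwrite('pics/t2c.png',cv2.resize(im[130:240,330:490,::-1],None,fx=4,fy=4))
E
```

```text
t: 22.85
ee_pos: [615.3, 114.3, 224.7]
orientation: [-3.134, -0.216, -0.002]
ft_force: [1.0, -0.1, 0.8]
width: 87.9
t: 23.48
ee_pos: [627.6, 224.6, 223.8]
orientation: [-3.127, -0.301, -0.001]
ft_force: [-0.9, 0.2, -0.2]
width: 87.7
wedge (array([627. , 244.6]), array([44.1, 25.5]), 11.4) [626.96342022 245.04899303  96.21408517] 2154
t 23.52 ee [627.7 224.4 223.7] x [0.982 0.191 0.   ] z [ 0.  0. -1.] F [-1.  -0.3 -0.2] w 87.7
a0 10.99 az -0.21 tx 0.33 ty -1.99 tz 16.27
tabs [23 23 38  0  0  0  0 20 23 38] 38.24783214447721 60.87158416925868 97.6127721155673
```

View pics/t2c.png

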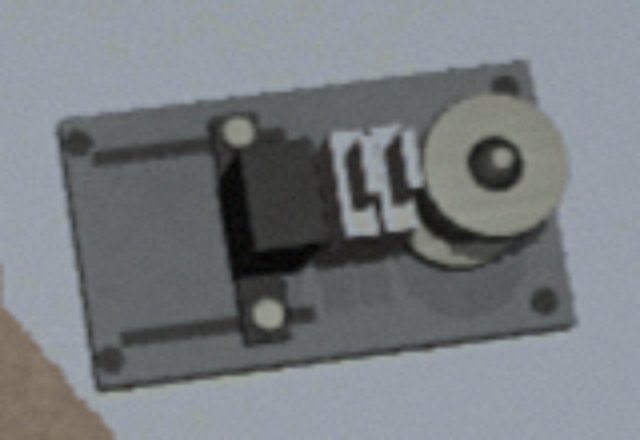

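View pics/w7.png

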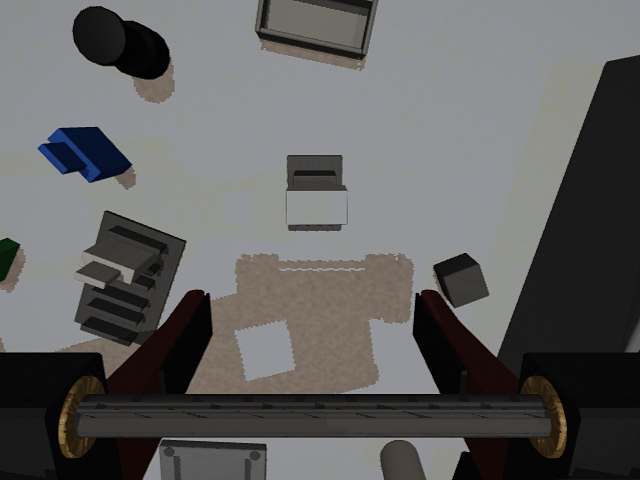

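Both plates stand upright side by side at (355,185) and (395,180) in the crop, between spool and stop. The wrist view shows the wedge top at (317,205), with the flat face toward -y. Now I grip the wedge.

```bash
python3 -m inch '[{"tx":0.33,"ty":-2,"tz":3,"ax":0,"ay":0,"az":-0.4,"jaw":1},{"tx":0,"ty":0,"tz":4,"ax":0,"ay":0,"az":0,"jaw":1},{"tx":0,"ty":0,"tz":4,"ax":0,"ay":0,"az":0,"jaw":1},{"tx":0,"ty":0,"tz":3,"ax":0,"ay":0,"az":0,"jaw":1},{"tx":0,"ty":0,"tz":1.9,"ax":0,"ay":0,"az":0,"jaw":1},{"tx":0,"ty":0,"tz":0,"ax":0,"ay":0,"az":0,"jaw":1},{"tx":0,"ty":0,"tz":0,"ax":0,"ay":0,"az":0,"jaw":1},{"tx":0,"ty":0,"tz":0,"ax":0,"ay":0,"az":0,"jaw":0.2},{"tx":0,"ty":0,"tz":0,"ax":0,"ay":0,"az":0,"jaw":0.2},{"tx":0,"ty":0,"tz":0,"ax":0,"ay":0,"az":0,"jaw":0.2},{"tx":0,"ty":0,"tz":0,"ax":0,"ay":0,"az":0,"jaw":0.2}]'; python3 -c "
from h import *
plan(627,244.6,64,11.4)"
```

```text
t: 24.95
ee_pos: [627.1, 245.5, 64.4]
orientation: [-3.126, -0.315, -0.0]
ft_force: [0.1, 0.7, 0.2]
width: 51.3
t 24.95 ee [627.1 245.5  64.4] x [0.98  0.199 0.   ] z [ 0.  0. -1.] F [0.1 0.7 0.2] w 51.3
a0 11.49 az 0.09 tx -0.02 ty 0.08 tz 0.04
```

```bash
python3 -m inch '[{"tx":0,"ty":0,"tz":0,"ax":0,"ay":0,"az":0,"jaw":0.2},{"tx":0,"ty":0,"tz":0,"ax":0,"ay":0,"az":0,"jaw":0.2},{"tx":0,"ty":0,"tz":-2,"ax":0,"ay":0,"az":0,"jaw":0.2},{"tx":0,"ty":0,"tz":-5,"ax":0,"ay":0,"az":0,"jaw":0.2},{"tx":0,"ty":0,"tz":-6,"ax":0,"ay":0,"az":0,"jaw":0.2},{"tx":0,"ty":0,"tz":-2,"ax":0,"ay":0,"az":3.5,"jaw":0.2},{"tx":-1.43,"ty":5.47,"tz":0,"ax":0,"ay":0,"az":0,"jaw":0.2},{"tx":-1.43,"ty":5.47,"tz":0,"ax":0,"ay":0,"az":0,"jaw":0.2},{"tx":-1.43,"ty":5.47,"tz":0,"ax":0,"ay":0,"az":0,"jaw":0.2},{"tx":-1.43,"ty":5.47,"tz":0,"ax":0,"ay":0,"az":0,"jaw":0.2},{"tx":-1.43,"ty":5.47,"tz":0,"ax":0,"ay":0,"az":0,"jaw":0.2},{"tx":-1.43,"ty":5.47,"tz":0,"ax":0,"ay":0,"az":0,"jaw":0.2}]' && python3 -m inch '[{"tx":-1.43,"ty":5.47,"tz":0,"ax":0,"ay":0,"az":0,"jaw":0.2},{"tx":0,"ty":0,"tz":2,"ax":0,"ay":0,"az":0,"jaw":0.2},{"tx":0,"ty":0,"tz":0,"ax":0,"ay":0,"az":0,"jaw":0.2},{"tx":0,"ty":0,"tz":0,"ax":0,"ay":0,"az":0,"jaw":0.2},{"tx":0,"ty":0,"tz":0,"ax":0,"ay":0,"az":0,"jaw":0.2}]'
python3 - <<'E'
from h import *
im,d,W=shot('wrist','w8')
plan(581.1,-147.5,131,8); o,R=st(); p=o['ee_pos']
sp=np.array([592.25,-226.6]); r=np.radians(8); ux=np.array([np.cos(r),np.sin(r)]);uy=np.array([-np.sin(r),np.cos(r)])
S=sel(W,p[0],p[1],50,p[2]-60,p[2]+40)
q=S[:,:2]-sp
for z in range(-60,40,8):
    m=(S[:,2]-p[2]>z)&(S[:,2]-p[2]<z+8)&(abs(q@ux)<20)
    if m.sum(): print(z,m.sum(),'y',np.round(np.percentile(q[m]@uy,[1,50,99]),1),'x',np.round(np.percentile(q[m]@ux,[1,99]),1))
im,d,W=shot('top')
S=sel(W,p[0],p[1],40,p[2]+25,p[2]+36); q=S[:,:2]-sp; print('top cam',len(S),rect(S) if len(S) else '')
E
```

```text
t: 26.45
ee_pos: [587.4, -93.3, 215.6]
orientation: [3.134, 0.219, 0.002]
ft_force: [0.3, 0.4, -1.1]
width: 44.0
t: 27.08
ee_pos: [581.7, -147.0, 195.2]
orientation: [3.133, 0.221, 0.002]
ft_force: [0.5, 0.2, -1.1]
width: 44.3
t 27.12 ee [ 581.6 -147.   195. ] x [0.99  0.14  0.001] z [ 0.001 -0.    -1.   ] F [ 0.   0.7 -1.4] w 43.9
a0 8.06 az 0.06 tx -0.06 ty 0.04 tz 6.40
t 27.12 ee [ 581.6 -147.   195. ] x [0.99  0.14  0.001] z [ 0.001 -0.    -1.   ] F [ 0.   0.7 -1.4] w 43.9
-60 16 y [69.7 70.1 70.2] x [-2.5 19.6]
-52 54 y [70.3 70.7 71.4] x [-19.2  17.6]
-44 18 y [75.8 76.2 76.3] x [-2.8 19.8]
-36 58 y [76.4 76.6 77.5] x [-19.4  15.8]
-28 80 y [81.  81.7 82.5] x [-19.3  19.1]
-12 87 y [85.7 86.3 87.3] x [-19.4  19.3]
-4 108 y [89.7 90.4 91.5] x [-19.4  19.6]
4 726 y [91.3 91.8 92.5] x [-19.5  19.4]
12 883 y [91.4 92.  92.6] x [-19.7  19.4]
20 1006 y [91.4 92.1 92.7] x [-19.5  19.6]
28 7255 y [68.  81.4 92.6] x [-19.6  19.6]
top cam 0
```

View pics/w8.png

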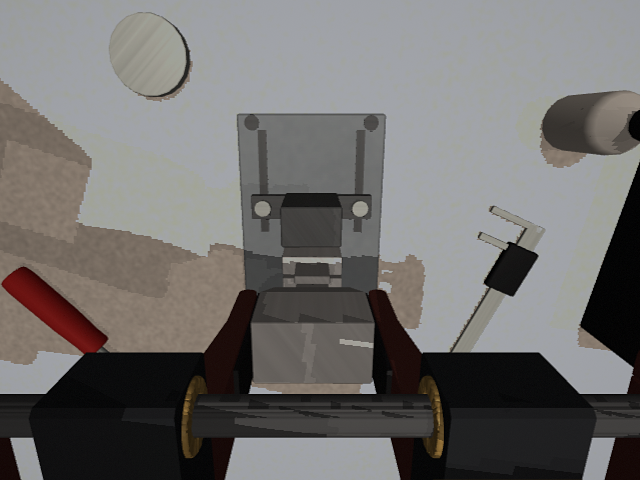

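The wrist view shows the wedge held straight at (312,335) with its thin end over the slot between plate 2 (312,265) and the stop (312,225). I lower it to the mouth, then follow the slope.

```bash
python3 -m inch '[{"tx":0,"ty":0.04,"tz":2.5,"ax":0,"ay":0,"az":0,"jaw":0.2},{"tx":0,"ty":0,"tz":2.5,"ax":0,"ay":0,"az":0,"jaw":0.2},{"tx":0,"ty":0,"tz":1.3,"ax":0,"ay":0,"az":0,"jaw":0.2},{"tx":0,"ty":0,"tz":0.5,"ax":0,"ay":0,"az":0,"jaw":0.2},{"tx":0,"ty":0,"tz":0.5,"ax":0,"ay":0,"az":0,"jaw":0.2},{"tx":0,"ty":0,"tz":0,"ax":0,"ay":0,"az":0,"jaw":0.2}]' && python3 -m inch '[{"tx":0,"ty":0.1,"tz":0.4,"ax":0,"ay":0,"az":0,"jaw":0.2},{"tx":0,"ty":0.15,"tz":0.4,"ax":0,"ay":0,"az":0,"jaw":0.2},{"tx":0,"ty":0.15,"tz":0.4,"ax":0,"ay":0,"az":0,"jaw":0.2},{"tx":0,"ty":0,"tz":0,"ax":0,"ay":0,"az":0,"jaw":0.2}]'; python3 -c "
from h import *
st()"
```

```text
t: 27.92
ee_pos: [581.4, -148.1, 121.4]
orientation: [3.134, 0.219, 0.001]
ft_force: [-0.1, 0.8, -1.7]
width: 44.0
t: 28.42
ee_pos: [581.5, -152.0, 108.7]
orientation: [-3.134, -0.218, 0.001]
ft_force: [0.2, 1.2, -1.5]
width: 43.7
t 28.43 ee [ 581.5 -152.   108.7] x [ 0.99   0.139 -0.001] z [-0.001  0.    -1.   ] F [ 0.2  1.2 -1.5] w 43.7
```

```bash
python3 -m inch '[{"tx":0,"ty":0.12,"tz":0.3,"ax":0,"ay":0,"az":0,"jaw":0.2},{"tx":0,"ty":0.12,"tz":0.3,"ax":0,"ay":0,"az":0,"jaw":0.2},{"tx":0,"ty":0.12,"tz":0.3,"ax":0,"ay":0,"az":0,"jaw":0.2},{"tx":0,"ty":0,"tz":0,"ax":0,"ay":0,"az":0,"jaw":0.2}]' && python3 -m inch '[{"tx":0,"ty":0.12,"tz":0.3,"ax":0,"ay":0,"az":0,"jaw":0.2},{"tx":0,"ty":0.06,"tz":0.2,"ax":0,"ay":0,"az":0,"jaw":0.2},{"tx":0,"ty":0,"tz":0,"ax":0,"ay":0,"az":0,"jaw":0.2}]'
```

```text
t: 28.92
ee_pos: [582.6, -155.5, 100.5]
orientation: [3.134, 0.219, 0.001]
ft_force: [-0.4, 2.9, 1.1]
width: 43.9
t: 29.3
ee_pos: [582.8, -157.3, 95.3]
orientation: [-3.134, -0.219, -0.001]
ft_force: [-1.1, 3.9, 4.5]
width: 43.7
```

```bash
for i in 1 2; do :; done; python3 -m inch '[{"tx":0,"ty":0.04,"tz":0.15,"ax":0,"ay":0,"az":0,"jaw":0.2},{"tx":0,"ty":0.04,"tz":0.15,"ax":0,"ay":0,"az":0,"jaw":0.2},{"tx":0,"ty":0,"tz":0,"ax":0,"ay":0,"az":0,"jaw":0.2}]' && python3 -m inch '[{"tx":0,"ty":0,"tz":0.2,"ax":0,"ay":0,"az":0,"jaw":0.2},{"tx":0,"ty":0,"tz":0,"ax":0,"ay":0,"az":0,"jaw":0.2}]'; python3 -m inch '[{"tx":0,"ty":0,"tz":0.2,"ax":0,"ay":0,"az":0,"jaw":0.2},{"tx":0,"ty":0,"tz":0,"ax":0,"ay":0,"az":0,"jaw":0.2}]'
```

```text
t: 29.68
ee_pos: [583.3, -158.4, 93.5]
orientation: [3.134, 0.219, 0.002]
ft_force: [-1.5, 4.3, 13.3]
width: 43.7
t: 29.92
ee_pos: [583.6, -158.7, 92.5]
orientation: [3.133, 0.219, 0.003]
ft_force: [-4.0, 3.3, 20.8]
width: 43.8
t: 30.18
ee_pos: [583.9, -159.2, 91.6]
orientation: [3.132, 0.219, 0.005]
ft_force: [-6.1, 3.1, 29.2]
width: 43.7
```

```bash
python3 -m inch '[{"tx":0,"ty":0,"tz":0.1,"ax":0,"ay":0,"az":0,"jaw":0.2},{"tx":0,"ty":0,"tz":0,"ax":0,"ay":0,"az":0,"jaw":0.2},{"tx":0,"ty":0,"tz":0,"ax":0,"ay":0,"az":0,"jaw":0.2},{"tx":0,"ty":0,"tz":0,"ax":0,"ay":0,"az":0,"jaw":0.2},{"tx":0,"ty":0,"tz":0,"ax":0,"ay":0,"az":0,"jaw":0.2}]'
python3 - <<'E'
from h import *
im,d,W=shot('wrist')
o,R=st(); p=o['ee_pos']
sp=np.array([592.25,-226.6]); r=np.radians(8); ux=np.array([np.cos(r),np.sin(r)]);uy=np.array([-np.sin(r),np.cos(r)])
S=sel(W,p[0],p[1],30,p[2]+5,p[2]+45); z=np.median(S[:,2]); print('wedge top rel TCP',z-p[2]); q=S[:,:2]-sp
m=(S[:,2]<z-4)&(abs(q@ux)<18); print('back face y',np.percentile(q[m]@uy,[5,50,95]),'x mid',np.percentile(q@ux,[1,99]))
im,d,W=shot('scene','s2')
cv2.imwrite('pics/s2c.png',cv2.resize(im[270:410,120:320,::-1],None,fx=4,fy=4,interpolation=cv2.INTER_CUBIC))
E
```

```text
t: 30.8
ee_pos: [584.1, -159.3, 91.3]
orientation: [3.132, 0.219, 0.005]
ft_force: [-8.6, 3.0, 34.9]
width: 43.8
t 30.85 ee [ 584.1 -159.3   91.3] x [0.99  0.139 0.003] z [ 0.004 -0.002 -1.   ] F [-9.   3.8 35.4] w 43.7
wedge top rel TCP 32.283678699743064
back face y [79.61413837 80.17171147 80.66349734] x mid [-25.63564536  28.2030594 ]
```

View pics/s2c.png

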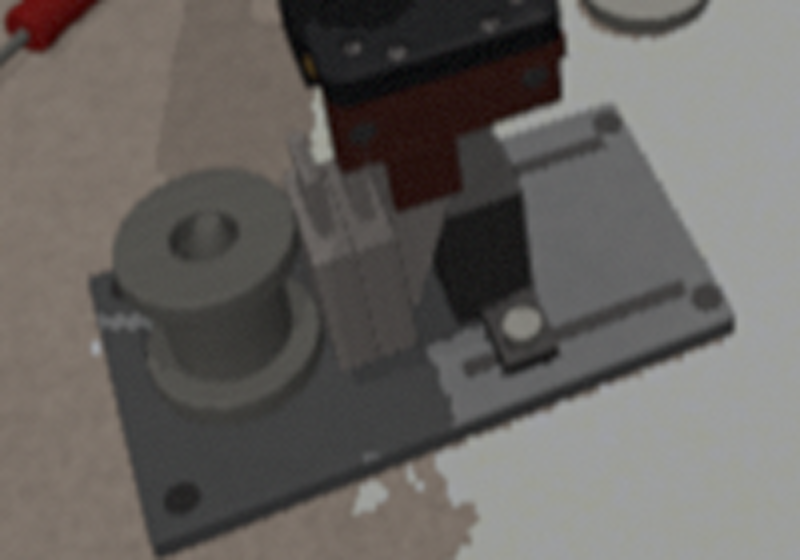

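The crop shows the spool seated on the spindle (205,240), both plates upright and together (350,280), and the gripped wedge between them and the stop (440,210). The force is a steady 35 N down with no slip, so I hand it in.

```bash
python3 -c "
from workcell import ctrl
print(ctrl.close_job())"
```

```text
the job is handed in; nothing more can be done
None
```

I handed the job in at about 31 s, with the wedge jammed in the gap and the gripper still holding it and pushing down. No verdict was reported.

- **Spool:** it is fully down on the spindle. I felt contact at the expected height, and its top measured 77 mm against a nominal 78 mm.
- **Plates:** the gap measured about 41.5 mm, so one plate would have let the wedge drop to the base plate. I stood two grey plates from the rack in it and left the blue and green ones alone.
- **Wedge:** it jammed at a steady push of about 35 N. Its bottom is about 23 mm above the base plate, and the grip read 43.7 mm with no slip.
- **Last look:** the picture showed spool, plates, wedge and stop closed up together.

**What went wrong or could not be checked:**
- The first two move calls were refused because every row needs all seven keys; the arm did not move.
- The top camera's last fit of the spool's centre was spoiled by the plate next to it.
- About 9 N of sideways force remained on the wrist at the end.
- The contact forces on the spool and the stop could not be measured separately. I infer the squeeze from the wrist force and the picture.

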